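# Draw out the return-spring cylinder and hold it at the index

### The arm

A 6-joint arm with a two-finger parallel gripper is mounted at the origin on a cart in front of the work surface, level with it; the furniture and walls round the work are solid. World frame = base frame: x ahead of the robot, y to its left, z up, the work surface at z = 0. Lengths are in m, angles in rad, forces in N, time in s.
With the tool pointing down it reaches from about 0.35 to 0.85 m from the base axis. Payload 8.1 kg.
Tool frame: the origin (TCP) lies at the very end of the fingers, on their centre line; the grasp point (between the pads) lies 19 mm behind it; z points along the fingers, y is the line along which they close (so a half turn about z gives the same grasp; the last joint's range is limited). The gripper opens to 93 mm and grips with 3 to 60 N. Pads are 15 mm wide; open, the fingers measure 128 mm over their backs; the gripper's body (75 mm by 188 mm) begins 65 mm behind the grasp point.
Start: joints at [-1.212, 0.13, 1.488, -0, 1.523, -0.085], TCP at [0.258, -0.542, 0.219] pointing down, gripper open.
Joint ranges: [-2.96, 2.96], [-0.89, 2.26], [0.02, 2.5], [-1.34, 4.48], [0, 2.73], [-2.66, 2.66]. Speed limits (rad/s): [2.39, 2.39, 2.79, 3.14, 3.14, 3.14].

### API

Orientations are given as a rotation vector (axis times angle).
In Python, from plant import monitor, eyes, ticket gives the robot as it stands.
- The arm moves only by the tool arm_command, never from a script. Its argument "deltas" is a list that holds one entry, the list of rows, each a list of 6 numbers: the shift along the world's x, y, z in cm, then the turn, a rotation vector about the world's x, y, z in degrees. In form: [[[tx, ty, tz, rx, ry, rz], ...]]. A call has 1 to 12 rows; each row shifts and turns the commanded pose from where the row before left it; what a row does not reach is not made up. A row lasts 1/12 s, in which the tool goes at most 41.7 mm and 7.16 degrees, less where a joint would pass 70% of its speed; a pose out of reach is approached as far as the arm can. A call is refused whole if a number of a shift passes 4.17 or a number of a turn 7.16, either way. A call with a gripper value outside its range is refused whole. "gripper" is the opening, from -1 (shut) to 1 (fully open), set as the call begins (left out, the last holds). The fingers move at their own pace and stop on an object; "squeeze" is the grip in N (left out, the last holds). Time passes only in rows, so rows that do not move let the fingers close. It gives the time, the measured TCP pose, the force, the opening and the grip force at its end, in the units of the state.
- monitor.read_state(): the state, without advancing time (a new reading comes with each control period).
- eyes.read_camera(name): name is "scene" or "top"; returns the picture (384x512x3 uint8, blue, green, red); there is no depth.
- eyes.camera_model(name): a dict with "fx", "fy", "cx", "cy" (pixels), "rvec" (rotation vector, rad) and "tvec" (3), from world to camera coordinates, as OpenCV has them. Camera axes: x right, y down, z forward; pixel columns grow to the right and rows downward; lengths in m; the calibration is good to about 2 mm. A picture is of the moment at which its call begins. camera_model takes no time and is no camera call.
- ticket.close_job(): hands the job in; it is judged then, once.
The state is a dict: "t": time; "q": joint angles; "dq": joint speeds; "joint_torque": joint torques, N m; "tool_pos": TCP position; "orientation": TCP orientation; "force": force on the tool from outside, world axes, zero at the start; "wrist_torque": the same for the moment, N m; "opening": finger opening in m; "gripper_force": force on a finger pad.
Only numpy, scipy, OpenCV 4.12 (cv2) and the standard library are available. Lean on these libraries where they do the work, as an engineer would, in place of code of your own. Each camera call takes 0.05 s, during which the arm holds its last target. There are 200 camera calls.

### The job

We are checking the return spring of the small air cylinder on the bench rig. First turn the blue lever of the ball valve on its rear port until it points along the red 45 degree mark of the white dial, so that the cylinder can breathe; then take the upright black pull handle and draw the piston rod out against its spring until the rod's yellow pointer stands at the red index on the rule, without pulling it well past the index. Finish while still holding the rod there, so that the spring force can be read, and leave the index and the other things on the bench where they are.

Things in the scene. Friction and masses are not known exactly. Their poses are not given: they have to be found in the camera images.
- test_stand: the fixed bench rig: slotted grey plate 250 x 170 mm, top 14 mm above the bench, carrying an air cylinder. Origin: centre of the plate's underside. Its x axis runs along the cylinder from the pull handle to the rear port: drawing the rod out moves it along the rig's -x. z is up; yaw within 0.4 rad of zero. In its frame: rod axis at y 0.020, z 0.080; valve stem at x 0.098, y -0.075
- cylinder_nose (a point): front end of the cylinder's 16 mm nose, on the rod axis (z 0.080). Behind it lie a 25 mm nut and the cylinder, 151 mm long over all, 36 mm across its end caps (foot brackets 46), top at z 0.098. The rule lies 30 to 50 mm to the rig's +y of the rod axis, its top at z 0.060; the index and its screw reach 60 mm out and z 0.066. The valve's silencer ends 153 mm to the rig's -y of the rod axis
- handle_grip (a point): grip point of the pull handle: an upright black bar 18 mm in diameter, red end rings 20 mm across, z 0.033 to 0.127, whose middle is fixed to the end of the 10 mm piston rod. The point is on the bar's axis, 30 mm above the rod axis (z 0.110); a 23 mm hub fills the middle 22 mm below it. Starts 46 mm ahead of the cylinder's nose. Grip from above, fingers closing along or across the rod
- piston_rod (a joint): how far the rod is drawn out, m: 0 fully in (start), 0.050 fully out. A spring pulls it back with about 5.4 N at 0 rising by 180 N/m (about 13 N at 0.042); let go, it returns
- pointer_tip (a point): outer tip of the yellow pointer blade that rides with the rod, 20 mm behind the handle's axis and 40 mm to the rig's +y side, just above the rule
- index_mark (a point): the index: a red block 8 mm wide (along the rod), clamped on the outer half of the rule by a small screw; the point is at the middle of its width, at its inner edge beside the pointer's path. The pointer is at the index when both have the same x in the rig's frame. It stands 22 to 42 mm ahead (rig's -x) of the pointer at the start. Its axes are the rig's
- valve_lever (a joint): angle of the blue valve lever, rad: 0 shut (it points along the rig's -x, beside the cylinder), 1.571 fully open (points along the rig's -y, outwards); grows anticlockwise seen from above. Starts between 0 and 0.3 and stays where it is left (friction 0.1 N m). The red mark on the dial is at 0.785 (45 degrees), about 0.24 wide
- lever_grip (a point): middle of the blue sleeve of the lever: 48 mm long, 12 mm wide, 14 mm high, level, centre at z 0.112 m and 65 mm from the stem
- valve_stem (a point): on the vertical axis of the lever, at the height of the sleeve's centre; below the lever a white dial 76 mm across, its top at z 0.102
- pliers: red-handled pliers lying on the bench, a bystander
- keys: bunch of keys lying near the front edge of the bench, a bystander
- masking_tape: roll of cream masking tape lying flat, 104 mm, 25 mm high, a bystander
- tape_measure: yellow pocket tape measure, 62 mm high, a bystander

How it is judged:
On the way, in this order (a step that is already met when the one before it is completed fails the run):
1. the valve lever is set to the 45 degree mark (value of joint valve_lever between 0.665 and 0.905 rad), for 0.2 s.
2. the rod is drawn out by the handle until its pointer is at the index (x of pointer_tip in the frame of index_mark between -0.004 and 0.004 m and contact force between the fingers and piston_rod above 2 N), for 0.2 s.
At the end, for the whole second after the job is handed in: the robot still holds the pull handle in its fingers (more than 2 N), the rod is at rest with its pointer within 4 mm of the middle of the red index, and the valve lever stands within 0.12 rad (7 degrees) of the 45 degree mark (all of step 1 and all of step 2 and velocity of joint piston_rod between -0.01 and 0.01 m/s); the arm keeps its last pose, push and grip.
It fails at once if the rod is drawn out more than 10 mm while the valve is still nearly shut (below 0.6 rad) (value of joint piston_rod above 0.01 m and value of joint valve_lever below 0.6 rad).
It fails at once if the rod is pulled well past the index (more than 9 mm) (x of pointer_tip in the frame of index_mark below -0.009 m).
It fails at once if the index is shifted by more than 3 mm (distance of index_mark from where it was at the start of the episode above 0.003 m).
It fails at once if a bystander is moved by more than 20 mm (distance of any of pliers, keys, masking_tape, tape_measure from where it was at the start of the episode above 0.02 m).
It also fails if it takes over 45 s, if anything falls off the work surface, if the arm or the gripper's body presses on something with over 40 N, if the wrist force passes 120 N, or if a joint passes its speed limit or range.

## Working session

There is one attempt and no reset: what is moved stays moved. The work goes in short steps, Python scripts to look and compute and a tool call to move; the robot and the scene stay as the last step left them, time stands still between calls to the robot, and variables do not carry over. Pictures are saved under pics/ and viewed, at most 10 in all, crops included, and the job is handed in when it is done.

Besides the shell and the picture viewer there is one more tool, called after "Request:" by a JSON object that holds its "op" and its "data". arm_command: Moves the arm, as the interface text tells. Its arguments: {"type":"object","properties":{"deltas":{"type":"array"},"gripper":{"type":"number"},"squeeze":{"type":"number"}},"required":["deltas"]}

```bash
mkdir -p pics; ls; python3 - <<'E'
from plant import monitor, eyes
import cv2
for n in("scene","top"):
    cv2.imwrite(f"pics/{n}0.png",eyes.read_camera(n)); print(n,eyes.camera_model(n))
s=monitor.read_state(); print(s)
E
```

```text
pics
scene {'fx': 347.09063473611906, 'fy': 347.09063473611906, 'cx': 259.32192734282575, 'cy': 193.18656986071142, 'rvec': array([ 0.72933397,  2.83355693, -0.76393884]), 'tvec': array([ 0.50137325, -0.18774344,  1.09426373])}
top {'fx': 459.39976253124587, 'fy': 459.39976253124587, 'cx': 262.4675955891705, 'cy': 191.75307404299755, 'rvec': array([ 2.18660323, -2.17704727,  0.0843067 ]), 'tvec': array([0.019837  , 0.57025173, 1.46932548])}
{'t': 0.1, 'q': array([-1.21241513e+00,  1.31059516e-01,  1.48916204e+00, -2.05473467e-05,
        1.52299247e+00, -8.53908644e-02]), 'dq': array([ 3.12323176e-04, -2.23606099e-03, -1.45938380e-03, -9.23680910e-04,
       -1.21151923e-03,  4.56261628e-05]), 'joint_torque': array([ 1.42961075e-03, -5.61339748e+01, -4.93097770e+01,  7.69282621e-02,
        2.90536514e-02, -4.73597208e-05]), 'tool_pos': array([ 0.25744959, -0.54139919,  0.21771253]), 'orientation': array([-3.06300921e+00, -6.91018333e-01,  3.78296931e-04]), 'force': array([-0.11409265,  0.66537766, -0.85637505]), 'wrist_torque': array([-0.00964953, -0.0254393 , -0.01203003]), 'gripper_force': 0.0, 'opening': 0.09261473597817911}
```

View pics/scene0.png

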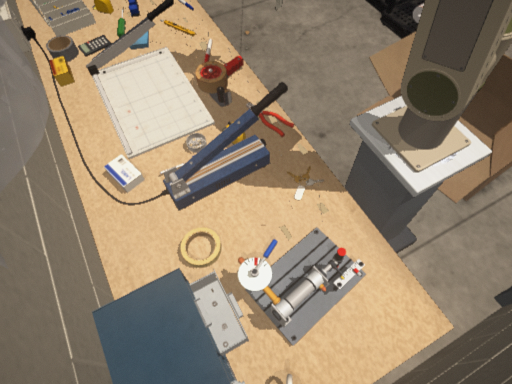

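View pics/top0.png

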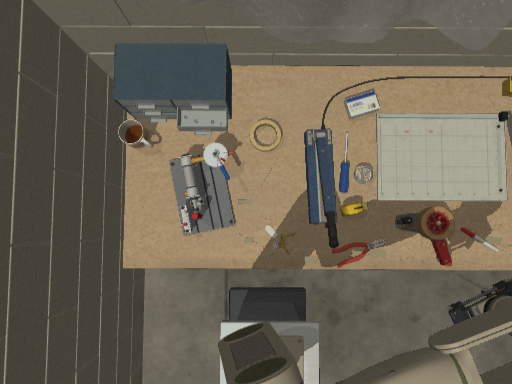

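The top view shows the rig at about (200,195), with the blue lever at (223,171), the dial at (216,155) and the red handle ring at (195,216). In the scene view the lever is at (270,248) and the handle at (342,253). I'll enlarge both.

```bash
python3 - <<'E'
import cv2
a=cv2.imread("pics/top0.png")[135:245,160:250]; cv2.imwrite("pics/t1.png",cv2.resize(a,None,fx=5.4,fy=5.4,interpolation=cv2.INTER_CUBIC))
a=cv2.imread("pics/scene0.png")[222:346,230:370]; cv2.imwrite("pics/s1.png",cv2.resize(a,None,fx=4.8,fy=4.8,interpolation=cv2.INTER_CUBIC))
E
```

```text
(no output)
```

View pics/t1.png

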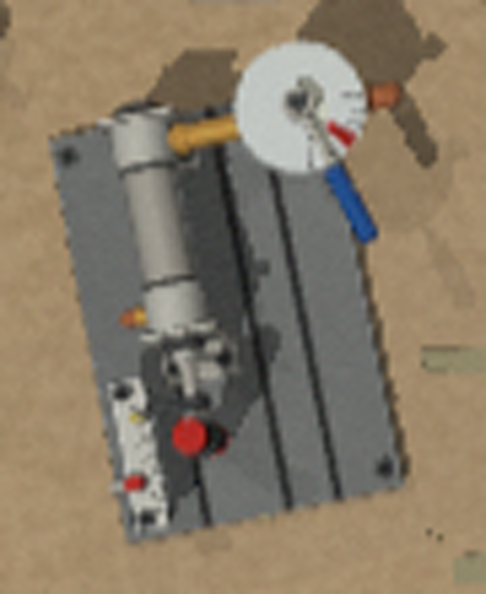

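View pics/s1.png

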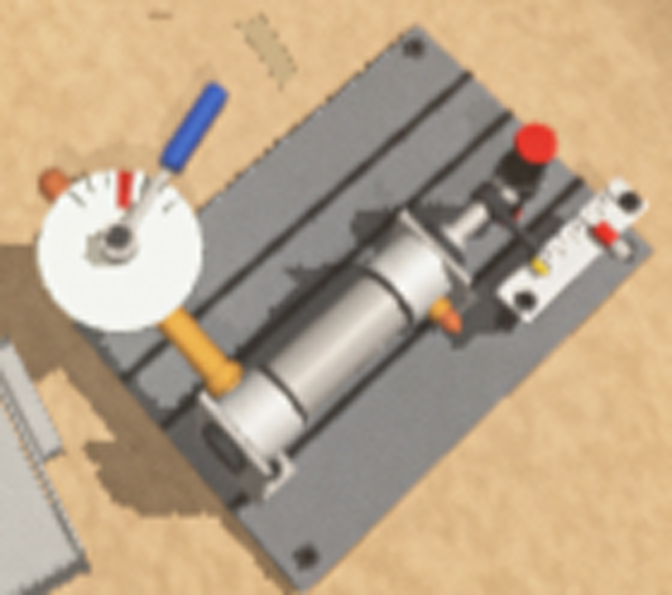

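```bash
cat > h.py <<'E'
import numpy as np,cv2
from plant import monitor, eyes
C={n:eyes.camera_model(n) for n in("scene","top")}
def K(c): return np.array([[c['fx'],0,c['cx']],[0,c['fy'],c['cy']],[0,0,1.]])
def P(n):
    c=C[n]; return K(c)@np.c_[cv2.Rodrigues(c['rvec'])[0],c['tvec']]
def tri(pt,ps):
    X=cv2.triangulatePoints(P('top'),P('scene'),np.array(pt,float).reshape(2,1),np.array(ps,float).reshape(2,1))[:,0]; return X[:3]/X[3]
def proj(n,X):
    X=np.atleast_2d(X); u=(P(n)@np.c_[X,np.ones(len(X))].T); return (u[:2]/u[2]).T
def rig(x,y,yaw):
    c,s=np.cos(yaw),np.sin(yaw)
    return lambda p:np.atleast_2d(p)@np.array([[c,s,0],[-s,c,0],[0,0,1]])+[x,y,0]
def onz(n,px,z):
    c=C[n];R=cv2.Rodrigues(c['rvec'])[0]; o=-R.T@c['tvec']; d=R.T@np.linalg.inv(K(c))@[*px,1]
    return o+d*(z-o[2])/d[2]
E
cat > fit.py <<'E'
from h import *
from scipy.optimize import least_squares
T=lambda p:(np.array(p)+.5)/5.4-.5+[160,135]
S=lambda p:(np.array(p)+.5)/4.8-.5+[230,222]
pts=dict(cFL=((130,540),(650,250)),cFR=((403,485),(417,28)),cBL=((50,142),(300,590)),stem=((298,99),(119,236)),slv=((352,203),(194,127)),near=((333,168),(173,165)),far=((370,238),(215,90)),handle=((190,436),(536,143)),ptr=((137,417),(540,266)),idx=((135,484),(605,234)))
W={}
for k,(a,b) in pts.items():
    W[k]=tri(T(a),S(b)); print(k,W[k].round(4),'reproj',(proj('top',W[k])-T(a)).round(1),(proj('scene',W[k])-S(b)).round(1))
model=dict(cFL=(-.125,.085,.014),cFR=(-.125,-.085,.014),cBL=(.125,.085,.014),stem=(.098,-.075,.118))
def res(v):
    f=rig(*v[:3]); r=[]
    for k,m in model.items():
        w=f(m); r+=[proj('top',w)-T(pts[k][0]),proj('scene',w)-S(pts[k][1])]
    return np.concatenate(r).ravel()
s=least_squares(res,[.45,.35,.2],loss='soft_l1'); print(s.x,s.fun.reshape(-1,2).round(1).tolist())
x,y,w=s.x; 
for k in W:
    d=W[k]-[x,y,0]; c,sn=np.cos(w),np.sin(w); print(k,'rig',round(c*d[0]+sn*d[1],4),round(-sn*d[0]+c*d[1],4),round(d[2],4))
f=rig(x,y,w); print('stem',f((.098,-.075,.112)))
for k in('near','slv','far'):
    d=(onz('top',T(pts[k][0]),.118)-f((.098,-.075,.112))[0]); e=(onz('scene',S(pts[k][1]),.118)-f((.098,-.075,.112))[0]); print(k,'ang',[np.arctan2(q[1],q[0])-w-np.pi for q in(d,e)],np.hypot(*d[:2]))
E
python3 fit.py
```

```text
cFL [0.4291 0.2793 0.0109] reproj [[-0.5  0.4]] [[-1.4 -0.4]]
cFR [0.463  0.1152 0.006 ] reproj [[-0.4  0.4]] [[-1.  -0.2]]
cBL [0.671  0.3319 0.0084] reproj [[-0.3  0.3]] [[-0.9 -0.2]]
stem [0.6799 0.1702 0.1148] reproj [[-0.4  0.6]] [[-1.7 -0.3]]
slv [0.6218 0.1393 0.1082] reproj [[-0.3  0.4]] [[-1.3 -0.2]]
near [0.6411 0.1506 0.1096] reproj [[-0.5  0.6]] [[-1.9 -0.3]]
far [0.6025 0.1284 0.1078] reproj [[-0.2  0.2]] [[-0.7 -0.1]]
handle [0.4891 0.2274 0.122 ] reproj [[-0.4  0.4]] [[-1.2 -0.3]]
ptr [0.5015 0.2671 0.0638] reproj [[-0.4  0.4]] [[-1.2 -0.3]]
idx [0.4626 0.2686 0.0586] reproj [[-0.5  0.4]] [[-1.3 -0.4]]
[0.56733241 0.22428827 0.21090784] [[-1.3, 1.0], [-0.0, -0.5], [-0.4, 0.4], [-0.7, -1.5], [-1.1, -0.2], [-0.6, 0.4], [-0.9, 0.7], [-1.1, -0.4]]
cFL rig -0.1236 0.0828 0.0109
cFR rig -0.1249 -0.0848 0.006
cBL rig 0.1239 0.0836 0.0084
stem rig 0.0987 -0.0764 0.1148
slv rig 0.0355 -0.0945 0.1082
near rig 0.0567 -0.0875 0.1096
far rig 0.0143 -0.1011 0.1078
handle rig -0.0759 0.0194 0.122
ptr rig -0.0554 0.0557 0.0638
idx rig -0.0932 0.0652 0.0586
stem [[0.67886193 0.17146625 0.112     ]]
near ang [np.float64(-5.935635221824033), np.float64(-6.1191907354359785)] 0.043620596215248206
slv ang [np.float64(-5.954260711237858), np.float64(-6.052487651986963)] 0.0662656185901135
far ang [np.float64(-5.968883513862895), np.float64(-6.021582101928638)] 0.08859038099771643
```

```bash
cat > col.py <<'E'
from h import *
def blob(img,lo,hi,roi):
    x0,y0,x1,y1=roi; h=cv2.cvtColor(img,cv2.COLOR_BGR2HSV)[y0:y1,x0:x1]
    m=cv2.inRange(h,lo,hi); 
    if lo[0]==0: m|=cv2.inRange(h,(172,lo[1],lo[2]),(180,255,255))
    n,l,s,c=cv2.connectedComponentsWithStats(m); return [(c[i]+[x0,y0],s[i,4]) for i in range(1,n) if s[i,4]>2]
E
python3 - <<'E'
from col import *
t=cv2.imread('pics/top0.png');s=cv2.imread('pics/scene0.png')
R=((0,140,90),(8,255,255));B=((105,140,60),(125,255,255));Y=((22,120,90),(35,255,255))
for n,c in(('red',R),('blue',B),('yel',Y)):
    print(n,'T',[(p.round(1).tolist(),a) for p,a in blob(t,*c,(165,140,240,240))],'S',[(p.round(1).tolist(),a) for p,a in blob(s,*c,(235,225,368,340))])
print('cutter handle end',tri((333,243),(284,88)))
E
```

```text
red T [([222.6, 159.4], np.int32(7)), ([194.6, 215.3], np.int32(32)), ([184.2, 224.0], np.int32(8))] S [([341.1, 251.5], np.int32(61)), ([255.5, 261.0], np.int32(14)), ([355.4, 270.2], np.int32(12))]
blue T [([224.6, 172.3], np.int32(45))] S [([269.9, 248.0], np.int32(62))]
yel T [] S [([342.0, 277.2], np.int32(6))]
cutter handle end [ 0.410589   -0.17042488  0.23940897]
```

Request:
{"op": "arm_command", "data": {"deltas": [[[0,0,4,0,0,0],[0,0,4,0,0,0],[0,0,4,0,0,0],[1.8,3.4,0,0,0,0],[1.8,3.4,0,0,0,0],[1.8,3.4,0,0,0,0],[1.8,3.4,0,0,0,0],[1.8,3.4,0,0,0,0],[1.8,3.4,0,0,0,0],[1.8,3.4,0,0,0,0],[1.8,3.4,0,0,0,0],[1.8,3.4,0,0,0,0]]], "gripper": 0.2, "squeeze": 15}}

```text
t: 1.1
tool_pos: [0.4199, -0.234, 0.3383]
orientation: [-3.064, -0.691, 0.0]
force: [0.3, 0.2, -0.6]
opening: 0.0557
gripper_force: 0.0
```

Request:
{"op": "arm_command", "data": {"deltas": [[[1.8,3.4,0,0,0,3],[1.8,3.4,0,0,0,0],[1.8,3.4,0,0,0,0],[1.8,3.4,0,0,0,0],[1.8,3.4,0,0,0,0],[1.8,3.4,0,0,0,0],[1.8,3.4,0,0,0,0],[1.8,3.4,0,0,0,0],[1.8,3.4,0,0,0,0],[1.8,3.4,0,0,0,0],[1.8,3.4,0,0,0,0],[0,0,0,0,0,0]]]}}

```text
t: 2.1
tool_pos: [0.6184, 0.1441, 0.3353]
orientation: [-3.041, -0.778, 0.006]
force: [0.7, 0.2, 0.4]
opening: 0.0557
gripper_force: 0.0
```

Request:
{"op": "arm_command", "data": {"deltas": [[[0.2,-0.4,-4,0,0,0],[0,0,-4,0,0,0],[0,0,-4,0,0,0],[0,0,-4,0,0,0],[0,0,-3.5,0,0,0],[0,0,-2.5,0,0,0],[0,0,-1.5,0,0,0],[0,0,-0.5,0,0,0],[0,0,0,0,0,0]]]}}

```text
t: 2.85
tool_pos: [0.6181, 0.1337, 0.0964]
orientation: [-3.045, -0.771, 0.006]
force: [0.0, 0.7, 0.7]
opening: 0.0561
gripper_force: 0.0
```

Request:
{"op": "arm_command", "data": {"deltas": [[[0,0,0,0,0,0],[0,0,0,0,0,0],[0,0,0,0,0,0],[0,0,0,0,0,0],[0,0,0,0,0,0],[0,0,0,0,0,0]]], "gripper": -1, "squeeze": 12}}

```text
t: 3.35
tool_pos: [0.62, 0.1342, 0.0993]
orientation: [3.045, 0.771, 0.002]
force: [-1.6, 1.4, 1.0]
opening: 0.0208
gripper_force: 0.9
```

Request:
{"op": "arm_command", "data": {"deltas": [[[0,0,-0.4,0,0,0],[0,0,0,0,0,0],[0,0,0,0,0,0],[0,0,0,0,0,0]]]}}

```text
t: 3.68
tool_pos: [0.6202, 0.1346, 0.0952]
orientation: [-3.045, -0.772, -0.002]
force: [1.0, 2.7, 4.2]
opening: 0.0124
gripper_force: 12.0
```

```bash
python3 - <<'E'
from plant import monitor, eyes
import cv2
a=eyes.read_camera("top")[135:245,160:250]; a=cv2.resize(a,None,fx=4.4,fy=4.4,interpolation=cv2.INTER_CUBIC)
b=eyes.read_camera("scene")[225:335,235:330]; b=cv2.resize(b,None,fx=4.1,fy=4.4,interpolation=cv2.INTER_CUBIC)
cv2.imwrite("pics/g1.png",cv2.hconcat([a,b])); print(monitor.read_state()['tool_pos'])
E
```

```text
[0.6201419  0.1345741  0.09513925]
```

View pics/g1.png

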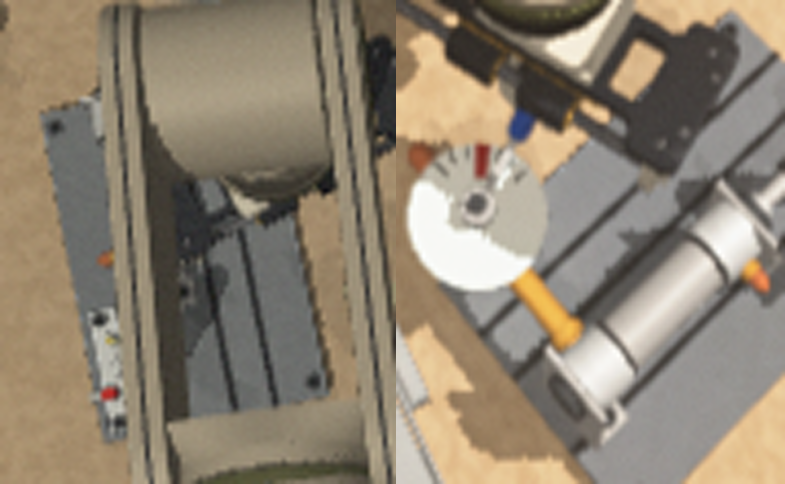

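The grip holds: the opening is 12.4 mm and the force 12 N, with the lever between the pads. Now I'll swing it about 25° anticlockwise around the stem.

Request:
{"op": "arm_command", "data": {"deltas": [[[0.28,-0.41,0,0,0,4.15],[0.31,-0.4,0,0,0,4.15],[0.34,-0.37,0,0,0,4.15],[0.37,-0.34,0,0,0,4.15],[0.39,-0.32,0,0,0,4.15],[0.41,-0.29,0,0,0,4.15],[0,0,0,0,0,0],[0,0,0,0,0,0],[0,0,0,0,0,0]]]}}

```text
t: 4.53
tool_pos: [0.6412, 0.1134, 0.0952]
orientation: [-2.808, -1.408, -0.002]
force: [1.3, 4.1, 4.5]
opening: 0.0122
gripper_force: 12.1
```

```bash
python3 - <<'E'
from col import *
s=monitor.read_state(); print(s['tool_pos'],s['orientation'],s['force'])
x,y,w=.5673,.2243,.2109
b=eyes.read_camera("scene"); cv2.imwrite('pics/s2.png',b)
st=rig(x,y,w)((.098,-.075,.112))[0]; d=s['tool_pos']-st
print('ang',np.arctan2(-d[1],-d[0])-w,np.hypot(*d[:2]))
b=b[225:335,235:330]; cv2.imwrite("pics/g2.png",cv2.resize(b,None,fx=5,fy=5,interpolation=cv2.INTER_CUBIC))
E
```

```text
[0.64120935 0.11335301 0.09516291] [-2.80824173e+00 -1.40832080e+00 -2.43666964e-03] [1.25357916 4.11522397 4.5252449 ]
ang 0.7854695842451299 0.0692362386519413
```

View pics/g2.png

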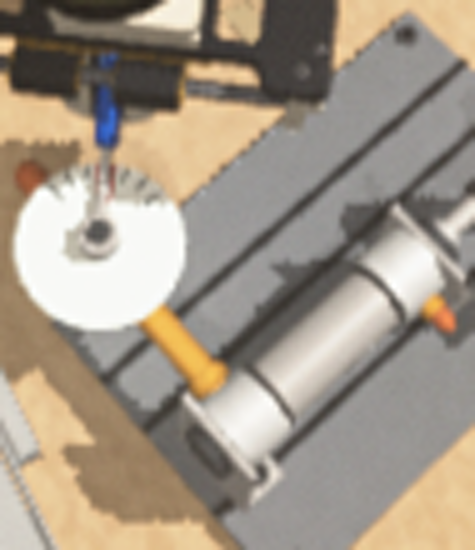

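Request:
{"op": "arm_command", "data": {"deltas": [[[0,0,0,0,0,0],[0,0,0,0,0,0],[0,0,0,0,0,0],[0,0,0,0,0,0],[0,0,1,0,0,0],[0,0,2.5,0,0,0],[0,0,4,0,0,0],[0,0,4,0,0,0],[0,0,0,0,0,0]]], "gripper": 0.0}}

```text
t: 5.33
tool_pos: [0.6449, 0.1131, 0.2211]
orientation: [2.803, 1.407, 0.021]
force: [1.7, -1.2, 1.4]
opening: 0.0466
gripper_force: 0.0
```

Request:
{"op": "arm_command", "data": {"deltas": [[[-2.17,1.63,0,0,0,6.97],[-2.17,1.63,0,0,0,6.97],[-2.17,1.63,0,0,0,6.97],[-2.17,1.63,0,0,0,6.97],[-2.17,1.63,0,0,0,6.97],[-2.17,1.63,0,0,0,6.97],[-2.17,1.63,0,0,0,6.97],[0,0,0,0,0,0],[0,0,0,0,0,0]]]}}

```text
t: 6.08
tool_pos: [0.4882, 0.2277, 0.2105]
orientation: [1.973, 2.444, 0.002]
force: [0.5, -0.9, -0.5]
opening: 0.0466
gripper_force: 0.0
```

```bash
python3 - <<'E'
from col import *
s=monitor.read_state(); print(s['tool_pos'],s['orientation'],s['force'],s['opening'])
B=((100,100,50),(128,255,255))
for n,r in(('top',(195,140,250,190)),('scene',(235,225,300,275))):
    b=eyes.read_camera(n); cv2.imwrite(f'pics/{n}3.png',b); print(n,[(p.round(1).tolist(),int(a)) for p,a in blob(b,*B,r)])
a=cv2.imread('pics/top3.png')[135:245,160:250]; b=cv2.imread('pics/scene3.png')[225:335,235:365]
cv2.imwrite("pics/g3.png",cv2.hconcat([cv2.resize(q,None,fx=3.6,fy=3.6,interpolation=cv2.INTER_CUBIC) for q in(a,b)]))
E
```

```text
[0.48821888 0.2277009  0.21047112] [1.97276634e+00 2.44390561e+00 1.51623174e-03] [ 0.53707469 -0.91957984 -0.52568229] 0.046583327151103915
top [([232.4, 165.2], 54)]
scene [([256.4, 244.1], 71)]
```

View pics/g3.png

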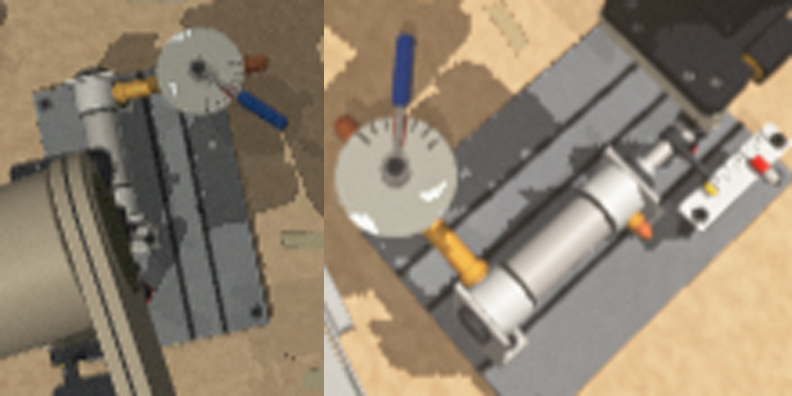

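The lever now lies over the red mark. In the scene crop the pointer is at (710,188) and the index at (760,163), both visible. Next I'll check the lever angle numerically and refine the draw length while descending.

Request:
{"op": "arm_command", "data": {"deltas": [[[0.1,0,-3.5,0,0,0],[0,0,-3.5,0,0,0],[0,0,-2,0,0,0],[0,0,-1.5,0,0,0],[0,0,-0.8,0,0,0],[0,0,-0.4,0,0,0],[0,0,0,0,0,0]]]}}

```text
t: 6.77
tool_pos: [0.49, 0.2263, 0.0922]
orientation: [-1.976, -2.442, 0.001]
force: [-0.2, 0.3, -0.7]
opening: 0.0467
gripper_force: 0.0
```

Request:
{"op": "arm_command", "data": {"deltas": [[[0,0,0,0,0,0],[0,0,0,0,0,0],[0,0,0,0,0,0],[0,0,0,0,0,0],[0,0,0,0,0,0],[0,0,0,0,0,0],[0,0,0,0,0,0]]], "gripper": -1, "squeeze": 35}}

```text
t: 7.35
tool_pos: [0.4896, 0.227, 0.0934]
orientation: [-1.974, -2.444, 0.0]
force: [-2.9, -1.7, 5.3]
opening: 0.018
gripper_force: 35.0
```

```bash
cat > meas.py <<'E'
from col import *
import sys
def ptrs(img):
    "scene view: yellow pointer and red index -> rig x,y on their heights"
    x,y,w=.5673,.2243,.2109; o={}
    for k,lo,hi,z,r in(('ptr',(22,110,80),(36,255,255),.064,(330,255,368,290)),('idx',(0,130,80),(8,255,255),.064,(345,258,368,285))):
        for p,a in blob(img,lo,hi,r):
            d=onz('scene',p,z)-[x,y,0]; o.setdefault(k,[]).append((p.round(1).tolist(),int(a),round(np.cos(w)*d[0]+np.sin(w)*d[1],4),round(-np.sin(w)*d[0]+np.cos(w)*d[1],4)))
    return o
if __name__=='__main__':
    for a,b in(((224.6,172.3),(269.9,248.)),((232.4,165.2),(256.4,244.1))):
        W=tri(a,b); d=W[:2]-[.6794,.1708]; print('lever',W.round(4),np.arctan2(-d[1],-d[0])-.2109)
    print(ptrs(cv2.imread('pics/scene0.png')))
    im=eyes.read_camera('scene'); cv2.imwrite(sys.argv[1],im); print(ptrs(im)); s=monitor.read_state(); print(s['tool_pos'],s['force'],s['opening'],s['gripper_force'])
E
python3 meas.py pics/m1.png
```

```text
lever [0.6217 0.1396 0.1088] 0.2851367230421511
lever [0.6439 0.1159 0.1075] 0.7863369578072635
{'ptr': [([342.0, 277.0], 7, np.float64(-0.0568), np.float64(0.0579))], 'idx': [([355.6, 270.4], 16, np.float64(-0.0924), np.float64(0.0681))]}
{'ptr': [([342.0, 277.0], 7, np.float64(-0.0568), np.float64(0.0579))], 'idx': [([355.6, 270.4], 16, np.float64(-0.0924), np.float64(0.0681))]}
[0.48957994 0.22701482 0.09335659] [-3.11419942 -0.61896177  5.40739926] 0.017987301601440773 35.001016007736325
```

Request:
{"op": "arm_command", "data": {"deltas": [[[-0.33,-0.07,0,0,0,0],[-0.33,-0.07,0,0,0,0],[-0.33,-0.07,0,0,0,0],[-0.33,-0.07,0,0,0,0],[-0.33,-0.07,0,0,0,0],[-0.33,-0.07,0,0,0,0],[-0.33,-0.07,0,0,0,0],[-0.33,-0.07,0,0,0,0],[-0.33,-0.07,0,0,0,0],[-0.33,-0.07,0,0,0,0],[0,0,0,0,0,0],[0,0,0,0,0,0]]]}}

```text
t: 8.4
tool_pos: [0.4589, 0.2204, 0.0935]
orientation: [1.973, 2.441, 0.007]
force: [11.1, 2.7, -5.4]
opening: 0.018
gripper_force: 35.0
```

```bash
python3 meas.py pics/m2.png; python3 - <<'E'
from col import *
cv2.imwrite('pics/t4.png',eyes.read_camera('top'))
a=cv2.imread('pics/m2.png')[245:300,325:370];b=cv2.imread('pics/top4.png' if 0 else 'pics/t4.png')[200:245,170:207]
cv2.imwrite('pics/m2c.png',cv2.hconcat([cv2.resize(q,(400,480),interpolation=cv2.INTER_CUBIC) for q in(a,b)]))
E
```

```text
lever [0.6217 0.1396 0.1088] 0.2851367230421511
lever [0.6439 0.1159 0.1075] 0.7863369578072635
{'ptr': [([342.0, 277.0], 7, np.float64(-0.0568), np.float64(0.0579))], 'idx': [([355.6, 270.4], 16, np.float64(-0.0924), np.float64(0.0681))]}
{'ptr': [([351.0, 268.5], 6, np.float64(-0.0877), np.float64(0.058))], 'idx': [([355.6, 270.4], 16, np.float64(-0.0924), np.float64(0.0681))]}
[0.45893954 0.22040515 0.09354359] [10.48706773  2.84591595 -4.84377296] 0.017932950299408144 34.99894017353654
```

View pics/m2c.png

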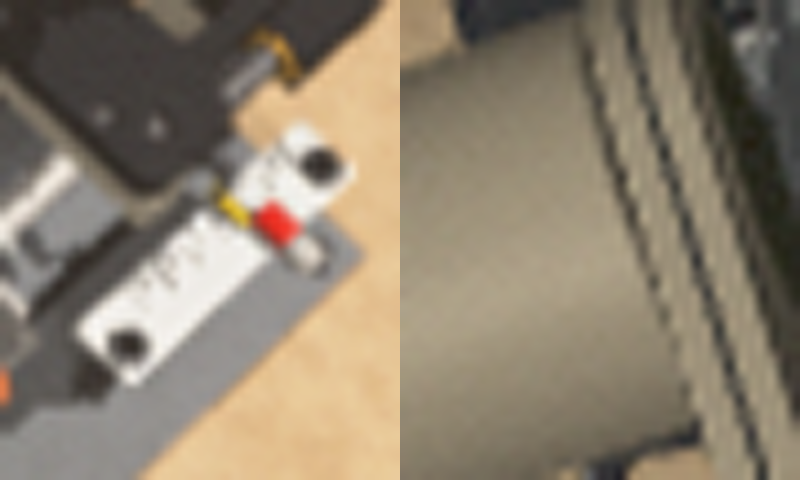

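```bash
python3 - <<'E'
from h import *
x,y,w=.5673,.2243,.2109
r=lambda n,p,z:(lambda d:(round((np.cos(w)*d[0]+np.sin(w)*d[1])*1e3,1),round((-np.sin(w)*d[0]+np.cos(w)*d[1])*1e3,1)))(onz(n,p,z)-[x,y,0])
for z in(.06,.063,.066): print(z,'scene ptr now',r('scene',(351.,268.5),z),'idx',r('scene',(355.6,270.4),z),'start ptr',r('scene',(342,277),z),'top idx',r('top',(184.2,224.0),z))
hsv0=cv2.imread('pics/top0.png').astype(float); im=cv2.imread('pics/m2.png').astype(float); im0=cv2.imread('pics/scene0.png').astype(float)
def soft(im,f,roi,t):
    x0,y0,x1,y1=roi; q=im[y0:y1,x0:x1]; v=np.clip(f(q)-t,0,None); Y,X=np.mgrid[y0:y1,x0:x1]; return (X*v).sum()/v.sum(),(Y*v).sum()/v.sum()
yel=lambda q:np.minimum(q[...,2],q[...,1])-q[...,0]-1.0*np.abs(q[...,2]-q[...,1])
red=lambda q:q[...,2]-np.maximum(q[...,0],q[...,1])
P=soft(im,yel,(347,264,355,273),50); I=soft(im,red,(351,265,362,276),60); P0=soft(im0,yel,(337,272,347,282),50)
Pt=soft(hsv0,yel,(181,208,190,216),25); It=soft(hsv0,red,(180,219,189,230),60)
print(P,I,P0,Pt,It)
print('scene',r('scene',P,.063),r('scene',I,.064),r('scene',P0,.063),'top',r('top',Pt,.063),r('top',It,.064))
for n,c in C.items(): R=cv2.Rodrigues(c['rvec'])[0]; print(n,-R.T@c['tvec'])
E
```

```text
0.06 scene ptr now (np.float64(-89.3), np.float64(57.7)) idx (np.float64(-94.0), np.float64(67.8)) start ptr (np.float64(-58.2), np.float64(57.6)) top idx (np.float64(-91.5), np.float64(64.4))
0.063 scene ptr now (np.float64(-88.1), np.float64(57.9)) idx (np.float64(-92.7), np.float64(68.0)) start ptr (np.float64(-57.1), np.float64(57.8)) top idx (np.float64(-91.6), np.float64(63.9))
0.066 scene ptr now (np.float64(-86.8), np.float64(58.1)) idx (np.float64(-91.5), np.float64(68.2)) start ptr (np.float64(-56.0), np.float64(58.0)) top idx (np.float64(-91.7), np.float64(63.4))
(np.float64(351.0), np.float64(268.6530612244898)) (np.float64(355.73338426279605), np.float64(270.122230710466)) (np.float64(342.0575539568345), np.float64(277.28057553956836)) (np.float64(184.47619047619048), np.float64(211.984126984127)) (np.float64(184.11461318051576), np.float64(224.00859598853867))
scene (np.float64(-87.8), np.float64(58.1)) (np.float64(-93.1), np.float64(67.8)) (np.float64(-56.7), np.float64(58.4)) top (np.float64(-54.8), np.float64(55.8)) (np.float64(-91.6), np.float64(64.0))
scene [0.77196321 0.38671222 0.85939648]
top [0.45480658 0.02181284 1.50903051]
```

Request:
{"op": "arm_command", "data": {"deltas": [[[-0.18,-0.04,0,0,0,0],[-0.18,-0.04,0,0,0,0],[-0.18,-0.04,0,0,0,0],[0,0,0,0,0,0],[0,0,0,0,0,0],[0,0,0,0,0,0],[0,0,0,0,0,0]]]}}

```text
t: 9.08
tool_pos: [0.4537, 0.2193, 0.0935]
orientation: [1.973, 2.441, 0.007]
force: [10.9, 2.2, -6.0]
opening: 0.0176
gripper_force: 35.0
```

```bash
python3 meas.py pics/m3.png | tail -2; python3 - <<'E'
from col import *
b=cv2.imread('pics/m3.png')
print(monitor.read_state()['dq'].round(3))
a=b[250:290,335:375]; c=b[222:275,235:288]
cv2.imwrite('pics/m3c.png',cv2.hconcat([cv2.resize(q,(400,400),interpolation=cv2.INTER_CUBIC) for q in(a,c)]))
E
```

```text
{'ptr': [([352.0, 267.0], 7, np.float64(-0.0921), np.float64(0.0571))], 'idx': [([355.6, 270.4], 16, np.float64(-0.0924), np.float64(0.0681))]}
[0.45375259 0.21929304 0.09355545] [10.52995291  2.63203901 -6.13534236] 0.018025562130241396 34.998850990086794
[-0.001 -0.    -0.002  0.001 -0.    -0.   ]
```

View pics/m3c.png

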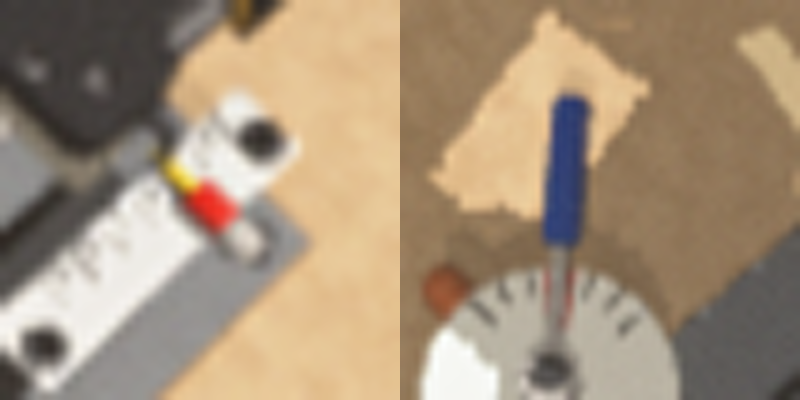

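The pointer (185,175), index (212,208) and screw (245,240) lie on one line, and the lever covers the red mark. The grip is steady at 35 N, so I'll hand in.

```bash
python3 -c "
from plant import ticket
print(ticket.close_job())"
```

```text
the job is handed in; nothing more can be done
None
```

I've handed the job in, with no verdict returned: by camera the lever is at about 0.786 rad on the 45° mark, and the rod is drawn about 37 mm with its pointer in line with the red index, still held at 35 N grip.

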